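# Fit a projector lamp and drop the lamp housing home with its cam lever

### The arm

A 6-joint arm with a two-finger parallel gripper is mounted at the origin on the work surface. World frame = base frame: x ahead of the robot, y to its left, z up, the work surface at z = 0. Lengths are in mm, angles in degrees, forces in N, time in s.
With the tool pointing down it reaches from about 275 to 725 mm from the base axis. Payload 15.9 kg.
Tool frame: the origin (TCP) lies on the centre line of the jaws, within the pads' length; the fingertips stand robot.nose_length ahead of it and the grasp point (between the pads) lies 11 mm behind it (robot.nose_length is the distance from the TCP to the fingertips, in mm); z points along the fingers, x is the direction in which the jaws open and shut, and the axes are right-handed (so a half turn about z gives the same grasp; the last joint's range is limited). The gripper opens to 85 mm and grips with 20 to 120 N. Pads are 22 mm wide; open, the fingers measure 114 mm over their backs; the gripper's body (76 mm by 85 mm) begins 54 mm behind the grasp point. The pads swing forward as they close: fully open they stand 13 mm farther back than shut.
Start: joints at [68.755, 12.198, -1.971, 75.831, 0, 90], TCP at [181.174, 466.006, 239.306] pointing down, gripper open.
Joint ranges: [-170.91, 170.91], [-42.67, 98.43], [-65.05, 77.54], [-120.47, 116.71], [-90, 82.35], [-180, 180]. Speed limits (degrees/s): [108.29, 108.29, 136.94, 147.25, 180, 180].

### API

Orientations are given as a 3x3 rotation matrix whose columns are the frame's x, y, z axes.
In Python, from bench import robot gives the robot as it stands. The module is installed in compiled form; this text tells all that it offers.
- The arm moves only by the shell command python3 -m pendant 'ROWS'. ROWS is JSON, a list of rows, each a list of 3 entries, a list of its own where there are three numbers: the shift along the tool's x, y, z in m, then the turn, a rotation vector about the tool's x, y, z in degrees, then the finger opening in m, from 0 to 0.0854. A call has 1 to 10 rows; each row is the pose to reach, as a shift and turn from the pose commanded when the call began, along the tool's axes at that moment; what a row does not reach only later rows make up. A row lasts 1/12 s, in which the tool goes at most 41.7 mm and 7.16 degrees, less where a joint would pass 70% of its speed; a pose out of reach is approached as far as the arm can. A call with a gripper value outside its range is refused whole. The fingers move at their own pace and stop on an object; the grip force is fixed at half the most. Time passes only in rows, so rows that repeat a pose let the fingers close. It gives the time, the measured TCP pose, the force and the opening at its end, in the units of the state.
- robot.read_state(): the state, without advancing time (a new reading comes with each control period).
- robot.grab_frame(name): name is "side" or "top" or "wrist"; returns (picture, depth): 420x560x3 uint8, red, green, blue; 420x560 float32, mm along the optical axis (not along the pixel's ray), 0 where there is no reading.
- robot.camera_info(name): a dict with "fx", "fy", "cx", "cy" (pixels), "origin" and "rotation" of the camera in the world. Camera axes: x right, y down, z forward; pixel columns grow to the right and rows downward; lengths in mm; the calibration is good to about 2 mm. A picture is of the moment at which its call begins: read the wrist's pose just before it. camera_info takes no time and is no camera call; for the wrist camera it gives the pose at the moment of the call.
- robot.close_job(): hands the job in, once; it reports no verdict.
The state is a dict: "time": time; "q": joint angles; "qvel": joint speeds; "joint_torque": joint torques, N m; "tcp_pos": TCP position; "orientation": TCP orientation; "contact_force": force on the tool from outside, world axes, zero at the start; "moment": the same for the moment, N m; "opening": opening from 0.0 (shut) to 1.0 (fully open).
Only numpy, scipy, OpenCV 4.12 (cv2) and the standard library are available. Lean on these libraries where they do the work, as an engineer would, in place of code of your own. Each camera call takes 0.05 s, during which the arm holds its last target.

### The job

The slide projector's lamp housing stands raised for a lamp change. Stand the frosted halogen lamp upright, fully home in the housing's socket and let go of it, then swing the side lever anticlockwise (seen from above), over the rise of its cam and on until it drops into the low notch, so that the housing sits down in its working position with the lamp still in it. Go by feel: never force the lamp or the lever, take your hand off at the end, and leave the other things on the bench alone.

Things in the scene. Friction and masses are not known exactly. Their poses are not given: they have to be found in the camera images.
- projector: Beige slide projector, fixed to the bench, 250 (its x) by 300 (its y) by 90 mm high; its flat deck is 90 mm above the bench. Origin under its centre; its -x side faces the robot. The lamp well's upright axis is at x -55, y -50 mm in this frame.
- socket_mouth (a point): Centre of the mouth of the lamp socket, on the well's upright axis: a round hole 23 mm wide, 18 mm deep, 2 mm chamfer, facing up in a flat white ceramic block 52 by 52 mm on top of the aluminium lamp housing. Its face is 117 mm above the bench at service height (now), 7 mm higher as the lever crosses the cam's crest, and 10 mm lower (107 mm) with the lever in the low notch.
- lamp_housing: The lamp housing with the ceramic socket block; about 0.8 kg and drawn down by a spring, 11 to 17 N in all, which the lever's rod carries on the cam. It slides only up and down, with the lever, and never turns. Origin at the socket mouth, z up.
- lever_root (a point): Where the lever meets the axis, at the socket mouth's height. The lever is a steel rod 6 mm thick, 6 mm below the socket face, from a collar in the housing over the sleeve's edge out to the upright grip. It turns about the axis and rises and falls with the housing. This frame turns with it: x points level along the lever to its grip, z up. At the start it points to the robot and to its left.
- lamp_well: The well's fixed steel seat on the deck, origin on the well's axis 90 mm above the bench, with the clamped steel cam sleeve, 46 mm radius, round the housing. The lever's rod slides on the sleeve's upper edge: level, up a 7 mm rise, 20 mm long (2 to 10 N at the grip, rubbing included), short crest, sheer 17 mm drop into the notch, which a solid stop closes.
- lamp_lever (a joint): Turn of the lever, rad, growing anticlockwise seen from above, 0 to 0.12 at the start. The cam sleeve is clamped in slots, so the notch differs between projectors and is found by feel: between 0.75 and 1.75, the crest 0.12 to 0.17 before it, play 0.03. Past the crest the lever runs into the notch unless held back; the stop beyond is rigid. On the level it stays put; on the rise it may slide back.
- lever_grip (a point): Middle (half-way along its free length) of the lever's black upright round grip, 16 mm in diameter; the grip reaches 18 mm above this point and 18 mm below it to the rod's middle. 115 mm from the well's axis, 129 mm above the bench at the start; it rises and falls with the housing (+7, then -10 mm), and a hard grip held at one height jams it: let it slide in the hand or follow it.
- lamp_centre (a point): Centre of the frosted halogen lamp, half-way up its axis, z to the glass. Round, 80 mm tall, 60 g: spigot 20 mm wide, 16 mm long, chamfered; white ceramic body 28 mm wide, 34 mm tall, its lower end the shoulder, 24 mm below this point; plump frosted bulb 22 mm wide, 30 mm tall. The shorter of the two lamps. Fully home, the shoulder lies on the socket face (this point 24 mm above the mouth).
- lamp_rack: Fixed wooden rack 140 (x) by 48 (y) by 22 mm high, origin under its centre, with two holes 24 mm wide at x -40 and +40 mm, each holding one lamp upright, shoulder on the rack's top: the frosted lamp and the spent one, either way round.
- spent_lamp: Burnt-out lamp in the other rack hole: the same ceramic base (28 mm), with a slim clear tube 14 mm wide; 102 mm tall in all. Origin at the foot of its spigot. To be left alone.
- lens_barrel: Chrome projection lens barrel standing on the bench, 60 mm across, 86 mm tall; origin under its centre. To be left alone.
- slide_mount0: Grey plastic slide mount lying flat, 50 by 50 by 4 mm; origin under its centre. To be left alone.
- slide_mount1: A second, equal slide mount. To be left alone.
- screwdriver: Red-handled steel screwdriver lying on the bench; origin under its middle. To be left alone.
- air_can: Compressed-air can, 52 mm across, 170 mm tall; origin under its centre. To be left alone.
- screw_dish: Shallow steel dish for screws, 90 mm across, 18 mm high; origin under its centre. To be left alone.
Mind the look-alikes: they are no part of the job. What is shaped like the part that bears lamp_centre but brown, orange or red is not meant.

How it is judged (in metres and radians):
On the way, in this order (a step that is already met when the one before it is completed fails the run):
1. the frosted lamp stands fully home in the socket, let go, the housing still at service height (z of lamp_centre in the frame of socket_mouth between 0.02 and 0.0265 m and horizontal distance between lamp_centre and socket_mouth below 0.005 m and angle between lamp_centre's own z axis and vertical below 0.09 rad and contact force between the fingers and frosted_lamp below 0.05 N and z of socket_mouth in the frame of projector above 0.114 m), for 0.2 s.
2. the lever lifts the housing over the cam's rise (by at least 4 mm) (z of socket_mouth in the frame of projector above 0.121 m), for 0.02 s.
At the end, for the whole second after the job is handed in: The housing is down at rest with the lever in its notch (socket face under 109 mm above the bench; 107 mm when fully down), and the frosted lamp is upright (within 0.09 rad) and fully home in it (centre 20 to 26.5 mm above the socket mouth, within 5 mm of its axis) (z of lamp_centre in the frame of socket_mouth between 0.02 and 0.0265 m and horizontal distance between lamp_centre and socket_mouth below 0.005 m and angle between lamp_centre's own z axis and vertical below 0.09 rad and z of socket_mouth in the frame of projector below 0.109 m and linear speed of lamp_housing below 0.02 m/s); the robot touches nothing.
It fails at once if the lever is forced: its rod presses on the cam or its stop with more than 100 N (some 40 N on the grip) (contact force between lamp_housing and lamp_well above 100 N).
It fails at once if the lamp is forced: it presses on the housing with more than 30 N (contact force between frosted_lamp and lamp_housing above 30 N).
It fails at once if another thing on the bench is shifted by more than 25 mm (distance of any of spent_lamp, lens_barrel, slide_mount0, slide_mount1, screwdriver, air_can, screw_dish from where it was at the start of the episode above 0.025 m).
It also fails if it takes over 61 s, if anything falls off the work surface, if the arm or the gripper's body presses on something with over 40 N, if the wrist force passes 120 N, or if a joint passes its speed limit or range.

## Working session

There is one attempt and no reset: what is moved stays moved. The work goes in short steps, Python scripts to look and compute and a shell command to move; the robot and the scene stay as the last step left them, time stands still between calls to the robot, and variables do not carry over. Pictures are saved under pics/ and viewed, and the job is handed in when it is done.

```bash
ls; mkdir -p pics
python3 - <<'E'
from bench import robot
import cv2,numpy as np
print({k:(np.round(v,3).tolist() if not isinstance(v,str) else v) for k,v in robot.read_state().items()}, robot.nose_length)
for n in ["side","top","wrist"]:
    c=robot.camera_info(n); print(n,{k:np.round(v,3).tolist() for k,v in c.items()})
    p,d=robot.grab_frame(n); cv2.imwrite(f"pics/{n}0.png",p[:,:,::-1]); np.save(f"{n}0.npy",d); np.save(f"{n}0p.npy",p)
E
```

```text
pics
{'time': 0.0, 'q': [68.755, 12.225, -2.008, 75.832, 0.001, 90.0], 'qvel': [-0.029, -0.002, 0.038, -0.045, -0.069, -0.049], 'joint_torque': [-0.003, -68.615, 48.712, 0.018, -0.0, 0.0], 'tcp_pos': [181.056, 465.715, 238.822], 'orientation': [[0.362, 0.932, -0.0], [0.932, -0.362, -0.001], [-0.001, -0.0, -1.0]], 'contact_force': [0.336, -0.321, 0.614], 'moment': [0.034, -0.002, -0.005], 'opening': 1.004} 8.0
side {'fx': 420.487, 'fy': 420.487, 'cx': 278.048, 'cy': 207.557, 'origin': [-8.574, -555.925, 712.793], 'rotation': [[0.716, -0.421, 0.557], [-0.698, -0.45, 0.557], [0.016, -0.787, -0.616]]}
top {'fx': 546.818, 'fy': 546.818, 'cx': 283.548, 'cy': 205.511, 'origin': [289.2, -9.001, 1350.176], 'rotation': [[-0.008, -0.98, 0.201], [-1.0, 0.007, -0.006], [0.005, -0.201, -0.98]]}
wrist {'fx': 296.552, 'fy': 296.552, 'cx': 284.361, 'cy': 207.413, 'origin': [117.33, 490.814, 374.82], 'rotation': [[0.361, 0.897, 0.255], [0.932, -0.347, -0.1], [-0.001, 0.273, -0.962]]}
```

View pics/top0.png

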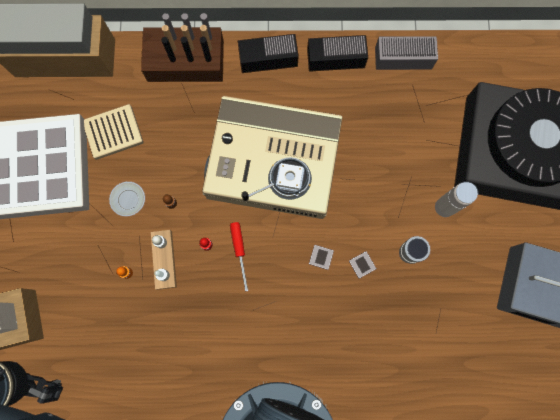

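View pics/side0.png

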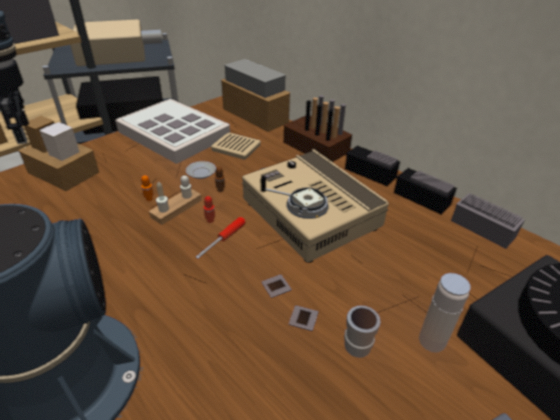

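View pics/wrist0.png

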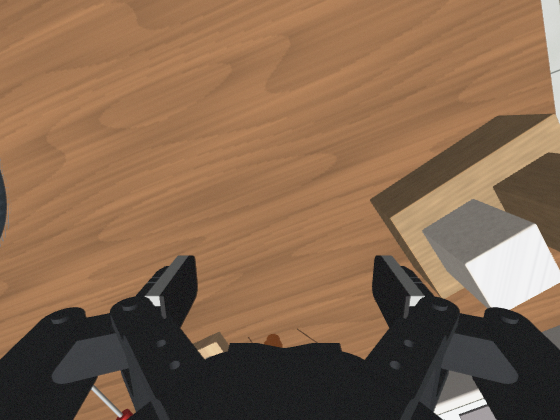

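Run:
```python
import cv2,numpy as np
t=cv2.imread("pics/top0.png");s=cv2.imread("pics/side0.png")
a=cv2.resize(t[215:300,110:222],None,fx=5,fy=5,interpolation=2)[:425,:400]
b=cv2.resize(s[160:230,130:230],None,fx=5,fy=5,interpolation=2)[:,:400]
o=np.zeros((425,800,3),np.uint8);o[:,:400]=a;o[:350,400:]=b
cv2.imwrite("pics/c1.png",o)
cv2.imwrite("pics/c2.png",cv2.resize(t[140:220,200:345],None,fx=5,fy=5,interpolation=2))
```

```text
(no output)
```

View pics/c1.png

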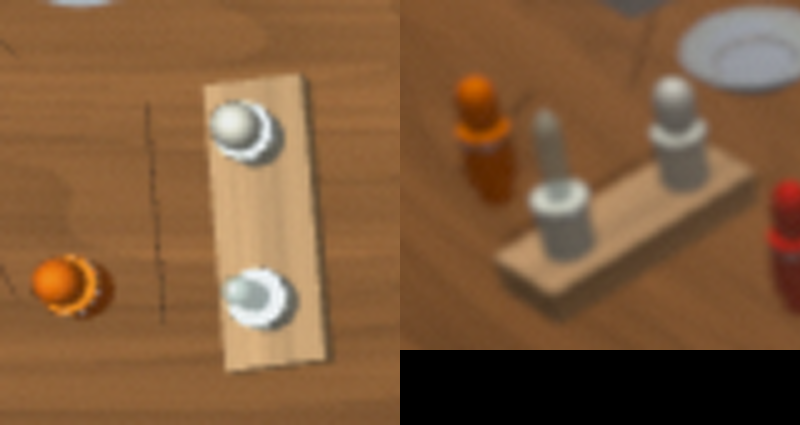

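View pics/c2.png

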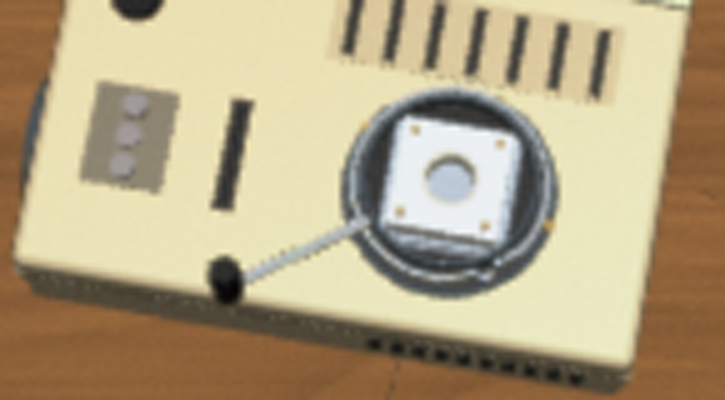

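```bash
cat > h.py <<'E'
from bench import robot
import numpy as np,cv2
def ray(c,u,v,z):
    R=np.array(c["rotation"]);o=np.array(c["origin"])
    d=R@np.array([(u-c["cx"])/c["fx"],(v-c["cy"])/c["fy"],1]); return o+d*(z-o[2])/d[2]
def proj(c,P):
    R=np.array(c["rotation"]);q=R.T@(np.array(P,float)-np.array(c["origin"]))
    return np.array([c["fx"]*q[0]/q[2]+c["cx"],c["fy"]*q[1]/q[2]+c["cy"]])
def goto(target,Rt=None):
    """shift along tool axes (m) and rotvec for tool"""
    s=robot.read_state();R=np.array(s["orientation"]);d=R.T@(np.array(target)-np.array(s["tcp_pos"]))
    print("shift m",np.round(d/1000,4))
    if Rt is not None:
        print("turn",np.round(np.degrees(cv2.Rodrigues(R.T@np.array(Rt))[0].ravel()),2))
E
python3 - <<'E'
from h import *
t=robot.camera_info("top");s=robot.camera_info("side")
d=np.load("top0.npy")
print("bulb",ray(t,156.6,240,75),"ring",ray(t,158.4,241,56),"spent ring",ray(t,161.6,274.5,56))
print("side bulb",ray(s,130+672/5-80,160+98/5,75))
for z,p in ((22,[(151,232),(170,230),(155,289),(175,287)]),): 
    for q in p: print("rack",ray(t,*q,z)[:2])
print("hole",ray(t,290,175.6,117))
print("grip top",ray(t,245.4,195.5,147))
for q in [(220,100),(341,119),(325,216),(205,192)]: print("proj",ray(t,*q,90)[:2],d[q[1],q[0]])
h=ray(t,290,175.6,117);print(proj(s,h))
print(d[230:250:3,150:168:3])
E
```

```text
bulb [469.90291401 281.70353043  75.        ] ring [470.16309464 281.66002001  56.        ] spent ring [390.68819376 271.12864533  56.        ]
side bulb [469.30416445 278.43768771  75.        ]
rack [497.29034632 308.26653776]
rack [501.91571491 261.88627922]
rack [358.81314008 293.04870796]
rack [363.20173623 245.21238024]
hole [612.83087162 -32.29610153 117.        ]
grip top [559.33808939  69.27250618 147.        ]
proj [812.11581613 136.58100379] 1433.4208
proj [ 761.20746961 -158.34082348] 1334.04
proj [ 521.60154745 -113.84246587] 1372.3383
proj [581.27177599 168.457729  ] 1293.774
[307.3331142  195.74571603]
[[1369.3185 1359.7007 1363.6797 1364.7694 1362.4103 1341.3455]
 [1367.2681 1337.2941 1338.3461 1342.9597 1334.5698 1341.8596]
 [1361.2283 1340.6842 1272.8036 1285.7024 1315.1188 1339.998 ]
 [1358.345  1275.6757 1277.9912 1276.42   1307.7782 1327.2933]
 [1355.8265 1272.0537 1272.8925 1282.1971 1300.7642 1319.2926]
 [1356.6738 1336.7372 1300.6442 1303.1671 1305.6666 1330.2526]
 [1358.8086 1333.658  1331.7466 1336.0946 1332.0172 1332.0278]]
```

Candidates in the top view are white plump (158,240), white slim (163,274), orange (123,271), brown (169,201) and red (205,243). The close crop shows the plump frosted bulb at (158,240), the shorter of the two in the rack, so that is the one. Moving above it.

Run:
```python
from h import *
goto([470,281.5,165])
```

```text
shift m [-0.067  0.336  0.074]
```

```bash
python3 -m pendant '[[[-0.008,0.04,0.005],[0,0,0],0.07],[[-0.016,0.08,0.01],[0,0,0],0.07],[[-0.024,0.12,0.02],[0,0,0],0.07],[[-0.032,0.16,0.03],[0,0,0],0.07],[[-0.04,0.2,0.04],[0,0,0],0.07],[[-0.048,0.24,0.05],[0,0,0],0.07],[[-0.056,0.28,0.06],[0,0,0],0.07],[[-0.063,0.315,0.07],[0,0,0],0.07],[[-0.067,0.336,0.074],[0,0,0],0.07],[[-0.067,0.336,0.074],[0,0,0],0.07]]'
python3 - <<'E'
from h import *
s=robot.read_state();print(np.round(s['q'],1),s['orientation'])
c=robot.camera_info("wrist")
p,d=robot.grab_frame("wrist");cv2.imwrite("pics/w1.png",p[:,:,::-1])
print(c); print(proj(c,[470,281.5,75]))
E
```

```text
time: 0.98
tcp_pos: [472.6, 278.9, 163.6]
orientation: [[0.366, 0.931, -0.001], [0.931, -0.366, -0.002], [-0.002, -0.0, -1.0]]
contact_force: [1.3, 0.6, 0.2]
opening: 0.821
[30.6 19.4 -3.4 67.3 -0.  52. ] [[ 3.65976498e-01  9.30623346e-01 -1.17963667e-03]
 [ 9.30621983e-01 -3.65978073e-01 -1.66550868e-03]
 [-1.98168242e-03 -4.88258786e-04 -9.99997917e-01]]
{'fx': 296.55196583667225, 'fy': 296.55196583667225, 'cx': 284.3610538862832, 'cy': 207.41275903067833, 'origin': array([409.02587443, 304.35730606, 299.61118117]), 'rotation': array([[ 0.36494167,  0.89586305,  0.25346987],
       [ 0.93102841, -0.35059549, -0.10133557],
       [-0.0019174 ,  0.27296923, -0.96202085]])}
[286.13878682 209.09452963]
```

View pics/w1.png

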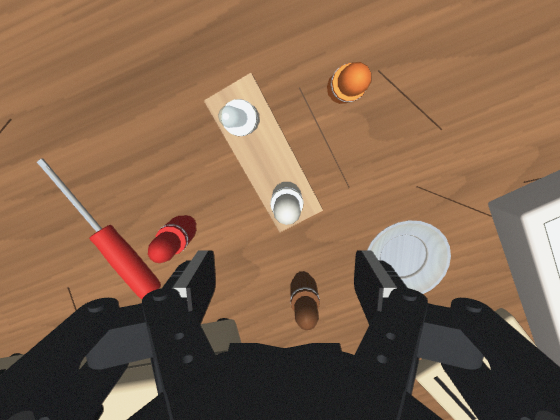

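Run:
```python
from h import *
p=cv2.imread("pics/w1.png");cv2.imwrite("pics/w1c.png",cv2.resize(p[165:245,240:340],None,fx=6,fy=6,interpolation=2))
s=robot.read_state();print(s['tcp_pos']);goto([470,281.5,33])
```

```text
[471.14012833 280.2009262  164.24618946]
shift m [ 0.001  -0.0014  0.1312]
```

View pics/w1c.png

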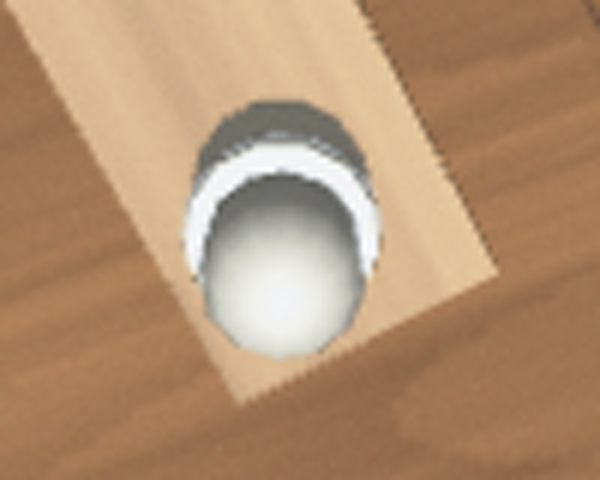

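```bash
python3 - <<'E'
from h import *
o=np.array([409.02587443, 304.35730606, 299.61118117])
R=np.array([[ 0.36494167,  0.89586305,  0.25346987],[ 0.93102841, -0.35059549, -0.10133557],[-0.0019174 ,  0.27296923, -0.96202085]])
c=dict(robot.camera_info("wrist"));c["origin"]=o;c["rotation"]=R
print(ray(c,287.2,211.2,75),ray(c,287.1,205,56))
E
python3 -m pendant '[[[0.001,-0.001,0.03],[0,0,0],0.07],[[0.001,-0.001,0.06],[0,0,0],0.07],[[0.001,-0.001,0.09],[0,0,0],0.07],[[0.001,-0.001,0.12],[0,0,0],0.07],[[0.001,-0.001,0.13],[0,0,0],0.07],[[0.001,-0.001,0.13],[0,0,0],0.07]]'
```

```text
[471.9192637  281.65137236  75.        ] [472.07278608 281.64890982  56.        ]
time: 1.53
tcp_pos: [467.5, 282.7, 33.4]
orientation: [[0.362, 0.932, -0.004], [0.932, -0.362, -0.002], [-0.003, -0.003, -1.0]]
contact_force: [-0.3, -0.6, 0.7]
opening: 0.819
```

```bash
python3 -m pendant '[[[0,0.002,0],[0,0,0],0.07],[[0,0.002,0],[0,0,0],0.02],[[0,0.002,0],[0,0,0],0.02],[[0,0.002,0],[0,0,0],0.02],[[0,0.002,0],[0,0,0],0.02],[[0,0.002,0],[0,0,0],0.02],[[0,0.002,0],[0,0,0],0.02],[[0,0.002,0],[0,0,0],0.02],[[0,0.002,0],[0,0,0],0.02]]'
python3 - <<'E'
from h import *
p,d=robot.grab_frame("wrist");cv2.imwrite("pics/w2.png",p[:,:,::-1]);print(robot.read_state()['tcp_pos'])
E
```

```text
time: 2.28
tcp_pos: [472.0, 282.8, 36.6]
orientation: [[0.362, 0.932, 0.002], [0.932, -0.362, 0.001], [0.002, 0.001, -1.0]]
contact_force: [-1.8, -0.9, 11.6]
opening: 0.312
[472.03669401 282.7625202   36.61230034]
```

View pics/w2.png

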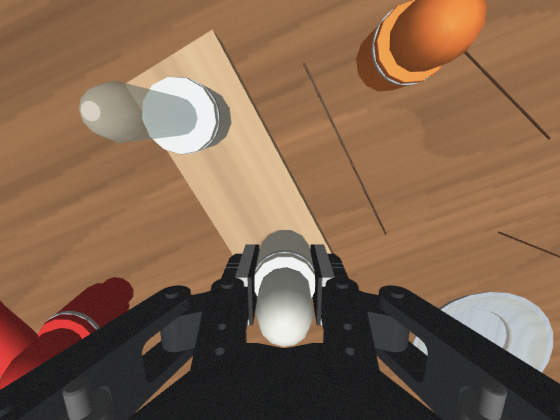

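```bash
python3 -m pendant '[[[0,0,-0.02],[0,0,0],0.02],[[0,0,-0.05],[0,0,0],0.02],[[0,0,-0.085],[0,0,0],0.02],[[0,0,-0.12],[0,0,0],0.02],[[0,0,-0.15],[0,0,0],0.02],[[0,0,-0.17],[0,0,0],0.02],[[0,0,-0.178],[0,0,0],0.02],[[0,0,-0.178],[0,0,0],0.02]]'
python3 - <<'E'
from h import *
goto([612.8,-32.3,213])
E
```

```text
time: 3.0
tcp_pos: [472.1, 282.8, 215.2]
orientation: [[0.362, 0.932, 0.003], [0.932, -0.362, 0.002], [0.003, 0.002, -1.0]]
contact_force: [0.7, 0.0, -1.0]
opening: 0.308
shift m [-0.2427  0.2453  0.002 ]
```

```bash
python3 -m pendant '[[[-0.026,0.026,0],[0,0,0],0.02],[[-0.052,0.052,0],[0,0,0],0.02],[[-0.078,0.078,0],[0,0,0],0.02],[[-0.104,0.104,0],[0,0,0],0.02],[[-0.13,0.13,0],[0,0,0],0.02],[[-0.156,0.156,0],[0,0,0],0.02],[[-0.182,0.182,0],[0,0,0],0.02],[[-0.208,0.209,0],[0,0,0],0.02],[[-0.234,0.236,0],[0,0,0],0.02],[[-0.243,0.245,0],[0,0,0],0.02]]'
python3 -m pendant '[[[0,0,0.02],[0,0,0],0.02],[[0,0,0.03],[0,0,0],0.02],[[0,0,0.03],[0,0,0],0.02],[[0,0,0.03],[0,0,0],0.02],[[0,0,0.03],[0,0,0],0.02]]'
python3 - <<'E'
from h import *
goto([612.8,-32.3,213])
s=robot.read_state();print(s['tcp_pos'],np.round(s['q'],1),s['contact_force'])
for n in ("wrist","top","side"):
    p,d=robot.grab_frame(n);cv2.imwrite(f"pics/{n}3.png",p[:,:,::-1])
E
```

```text
time: 3.83
tcp_pos: [612.2, -37.2, 210.9]
orientation: [[0.365, 0.931, -0.002], [0.931, -0.365, -0.001], [-0.002, -0.002, -1.0]]
contact_force: [0.5, 0.3, -1.6]
opening: 0.307
time: 4.25
tcp_pos: [611.5, -32.2, 183.7]
orientation: [[0.361, 0.932, -0.0], [0.932, -0.361, 0.0], [0.0, -0.0, -1.0]]
contact_force: [0.0, 0.1, 1.2]
opening: 0.307
shift m [ 0.0003  0.0013 -0.0293]
[611.48278325 -32.15640881 183.66090912] [-3.  26.5 10.  73.6  0.  18.2] [0.02357593 0.11561787 1.20061674]
```

View pics/wrist3.png

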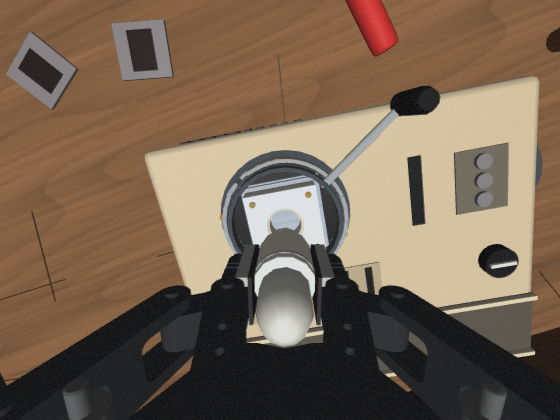

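View pics/side3.png

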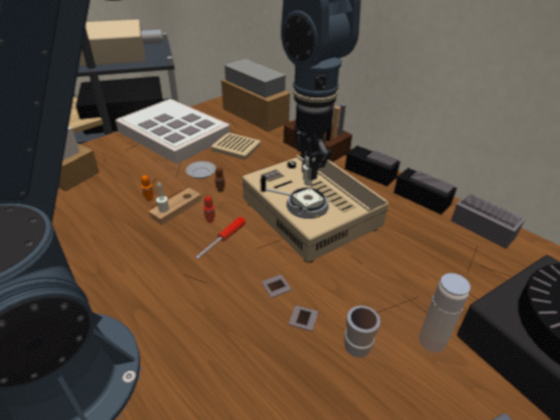

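Run:
```python
from h import *
p=cv2.imread("pics/wrist3.png");cv2.imwrite("pics/w3c.png",cv2.resize(p[160:360,215:355],None,fx=4,fy=4,interpolation=2)[:600])
p=cv2.imread("pics/wrist3.png")
cv2.imwrite("pics/w3d.png",cv2.resize(p[170:260,225:345],None,fx=6,fy=6,interpolation=2))
```

```text
(no output)
```

View pics/w3c.png

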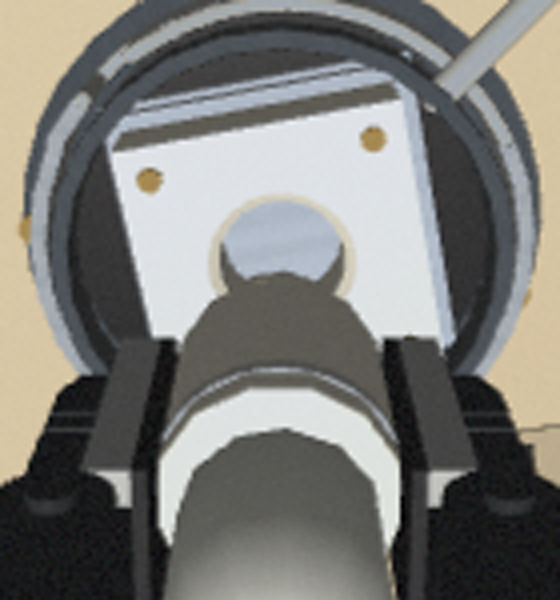

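View pics/w3d.png

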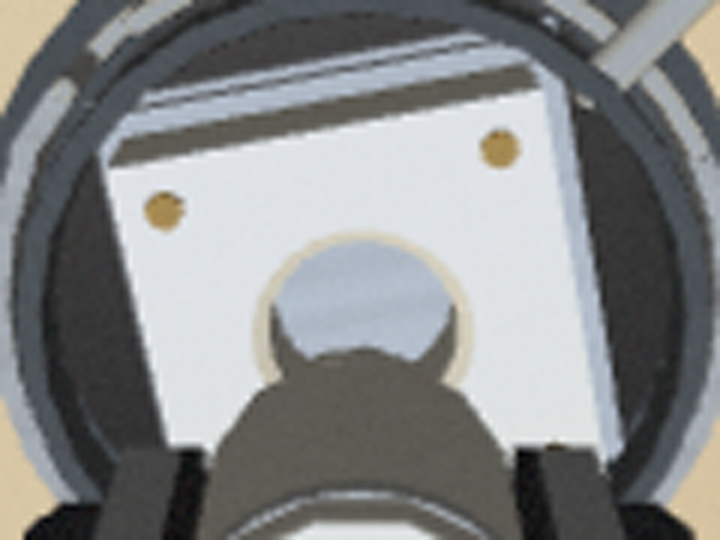

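Run:
```python
from h import *
c=robot.camera_info("wrist");s=robot.read_state();T=np.array(s['tcp_pos'])
print(T)
print("hole",ray(c,285.5,226.2,117))
# bolts at 4 corners: two visible; midpoint
a=ray(c,225+164/6,170+211/6,117)[:2];b=ray(c,225+500/6,170+149/6,117)[:2]
print(a,b,np.linalg.norm(a-b), b-a)
# block corners
e=ray(c,225+103/6,170+155/6,117)[:2];f=ray(c,225+545/6,170+85/6,117)[:2]
print(e,f,np.linalg.norm(f-e)); u=(f-e)/np.linalg.norm(f-e)
for n in (np.array([u[1],-u[0]]),np.array([-u[1],u[0]])): print("centre from edge",(e+f)/2+26*n, "bolts", (a+b)/2+n*np.linalg.norm(a-b)/2)
# lamp in hand: predicted pixels if centred at TCP
for dz in (19.4,38.4): print(dz,proj(c,T+[0,0,dz]))
```

```text
[611.88508954 -32.42158954 184.07954125]
hole [615.51438127 -32.66211419 117.        ]
[592.25475705 -48.93979281] [599.50903008  -9.283104  ] 40.314729873567316 [ 7.25427302 39.65668881]
[583.38797893 -52.9664067 ] [594.21486616  -1.81900243] 52.28076559653479
centre from edge [614.23778515 -32.77707614] bolts [615.60227986 -33.28586159]
centre from edge [563.36505994 -22.00833299] bolts [576.16150727 -24.93703522]
19.4 [283.85119674 284.5096705 ]
38.4 [283.78817202 310.76010823]
```

Run:
```python
from h import *
c=robot.camera_info("wrist");s=robot.read_state();T=np.array(s['tcp_pos']);R=np.array(s['orientation'])
th=np.linspace(0,6.283,200)
for dz in (19.4,16.4,22.4):
  for k in (-2,0,2):
    P=np.array([proj(c,T+R@np.array([14*np.cos(t),k+14*np.sin(t),-dz])) for t in th])
    B=np.array([proj(c,T+R@np.array([14*np.cos(t),k+14*np.sin(t),-(dz-34)])) for t in th])
    S=np.array([proj(c,T+R@np.array([10*np.cos(t),k+10*np.sin(t),-(dz-50)])) for t in th])
    print(dz,k,"body top ring: x",P[:,0].min(),P[:,0].max(),"top y",P[:,1].min(),"shoulder top y",B[:,1].min(), "spigot end y",S[:,1].min())
p=cv2.imread("pics/wrist3.png")
cv2.imwrite("pics/w3e.png",cv2.resize(p[220:350,245:325],None,fx=6,fy=4.6*1.3/1.3,interpolation=2)[:600])
```

```text
19.4 -2 body top ring: x 251.96487602576522 315.71859931746854 top y 251.04679336482732 shoulder top y 224.75758187986563 spigot end y 222.23807398394663
19.4 0 body top ring: x 252.09545036073786 315.58247589304517 top y 255.35055348163047 shoulder top y 228.27011913924102 spigot end y 225.42982476387195
19.4 2 body top ring: x 252.22493700947902 315.44748681393315 top y 259.6174056277838 shoulder top y 231.75868071615 spigot end y 228.60182130786959
16.4 -2 body top ring: x 252.66646304304138 315.0378730538446 top y 248.19242746346163 shoulder top y 222.94737204851066 spigot end y 220.63571764435625
16.4 0 body top ring: x 252.79134737912685 314.90747622248375 top y 252.41259945239423 shoulder top y 226.40366249109627 spigot end y 223.78093294321792
16.4 2 body top ring: x 252.91521379435886 314.778142642866 top y 256.597380907442 shoulder top y 229.8367784500221 spigot end y 226.9069947295751
22.4 -2 body top ring: x 251.23149236942697 316.43018899714696 top y 254.03446111670587 shoulder top y 226.63463977123683 spigot end y 223.89395697357085
22.4 0 body top ring: x 251.36814946476105 316.2879484041746 top y 258.42510842422627 shoulder top y 230.20526056806932 spigot end y 227.13362392163367
22.4 2 body top ring: x 251.50364262836118 316.1469197738286 top y 262.7772311334818 shoulder top y 233.7510623354732 spigot end y 230.3529072823497
```

View pics/w3e.png

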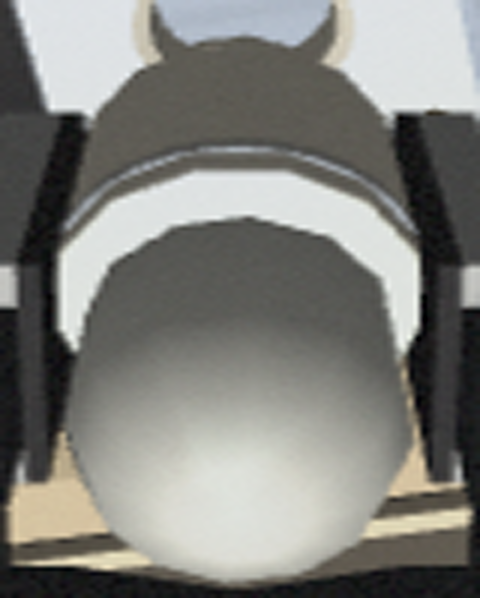

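```bash
python3 -m pendant '[[[0.001,0.0027,0.01],[0,0,0],0.02],[[0.001,0.0027,0.022],[0,0,0],0.02],[[0.001,0.0027,0.03],[0,0,0],0.02],[[0.001,0.0027,0.03],[0,0,0],0.02],[[0.001,0.0027,0.03],[0,0,0],0.02],[[0.001,0.0027,0.03],[0,0,0],0.02]]'
python3 - <<'E'
from h import *
s=robot.read_state();print(s['tcp_pos'],s['contact_force'])
for n in ("wrist","side"):
    p,d=robot.grab_frame(n);p=p[:,:,::-1]
    p=p[160:360,205:365] if n=="wrist" else p[145:235,260:370]
    cv2.imwrite(f"pics/{n}4.png",cv2.resize(p,None,fx=4 if n=="wrist" else 6,fy=3 if n=="wrist" else 6,interpolation=2))
E
```

```text
time: 4.9
tcp_pos: [614.7, -32.9, 153.7]
orientation: [[0.362, 0.932, 0.0], [0.932, -0.362, 0.0], [0.0, 0.0, -1.0]]
contact_force: [0.2, -0.7, 0.0]
opening: 0.311
[614.69909906 -32.89171063 153.71668269] [ 0.15640118 -0.66732983  0.01240513]
```

View pics/wrist4.png

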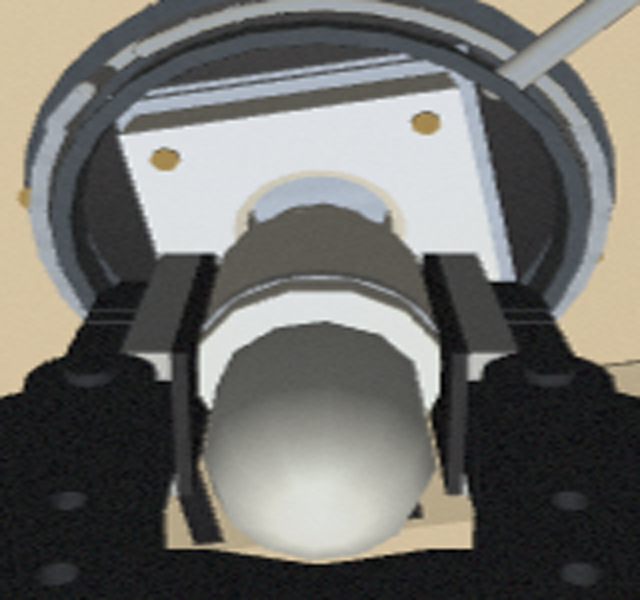

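View pics/side4.png

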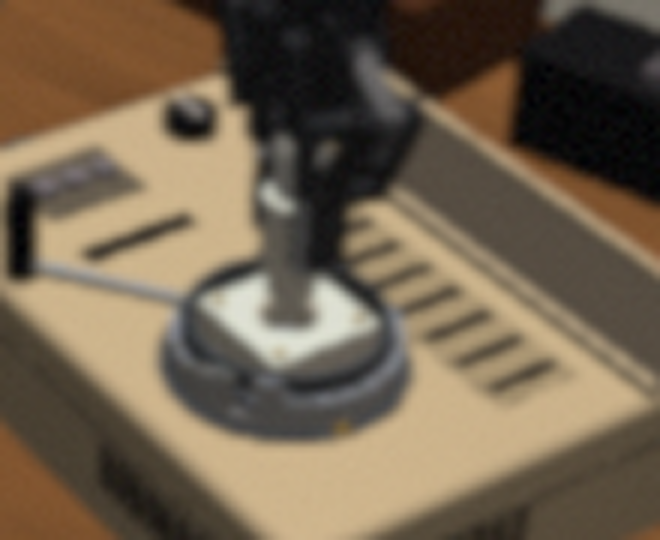

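```bash
python3 -m pendant '[[[0,0,0.003],[0,0,0],0.02],[[0,0,0.006],[0,0,0],0.02],[[0,0,0.009],[0,0,0],0.02],[[0,0,0.009],[0,0,0],0.02],[[0,0,0.009],[0,0,0],0.02]]'
python3 -m pendant '[[[0,0,0.002],[0,0,0],0.02],[[0,0,0.003],[0,0,0],0.02],[[0,0,0.003],[0,0,0],0.02]]'
```

```text
time: 5.42
tcp_pos: [614.3, -32.9, 144.0]
orientation: [[0.362, 0.932, -0.001], [0.932, -0.362, 0.0], [-0.0, -0.0, -1.0]]
contact_force: [0.2, 0.8, -0.9]
opening: 0.311
time: 5.67
tcp_pos: [614.5, -32.9, 141.1]
orientation: [[0.362, 0.932, -0.0], [0.932, -0.362, -0.0], [-0.0, -0.0, -1.0]]
contact_force: [0.0, -0.8, -0.8]
opening: 0.305
```

```bash
python3 -m pendant '[[[0,0,0.003],[0,0,0],0.02],[[0,0,0.005],[0,0,0],0.02],[[0,0,0.005],[0,0,0],0.02],[[0,0,0.005],[0,0,0],0.02]]'
python3 -m pendant '[[[0,0,0.002],[0,0,0],0.02],[[0,0,0.003],[0,0,0],0.02],[[0,0,0.003],[0,0,0],0.02]]'
```

```text
time: 6.0
tcp_pos: [614.4, -32.9, 136.1]
orientation: [[0.362, 0.932, -0.0], [0.932, -0.362, 0.0], [-0.0, -0.0, -1.0]]
contact_force: [0.1, -1.6, -1.2]
opening: 0.309
time: 6.25
tcp_pos: [614.4, -32.9, 133.0]
orientation: [[0.362, 0.932, -0.0], [0.932, -0.362, -0.0], [-0.0, -0.0, -1.0]]
contact_force: [-0.4, -1.2, -1.2]
opening: 0.305
```

```bash
python3 -m pendant '[[[0,0,0.001],[0,0,0],0.02],[[0,0,0.001],[0,0,0],0.02]]'
python3 -m pendant '[[[0,0,0.001],[0,0,0],0.02],[[0,0,0.001],[0,0,0],0.02]]'
```

```text
time: 6.42
tcp_pos: [614.5, -32.9, 132.2]
orientation: [[0.362, 0.932, -0.0], [0.932, -0.362, 0.0], [-0.0, -0.0, -1.0]]
contact_force: [0.7, 0.5, -1.6]
opening: 0.31
time: 6.58
tcp_pos: [614.5, -32.9, 131.2]
orientation: [[0.362, 0.932, -0.0], [0.932, -0.362, -0.0], [-0.0, -0.0, -1.0]]
contact_force: [0.2, 0.8, -1.2]
opening: 0.308
```

```bash
python3 -m pendant '[[[0,0,0.001],[0,0,0],0.02],[[0,0,0.001],[0,0,0],0.02]]'
python3 -m pendant '[[[0,0,0.001],[0,0,0],0.02],[[0,0,0.001],[0,0,0],0.02]]'
```

```text
time: 6.75
tcp_pos: [614.6, -33.0, 130.4]
orientation: [[0.362, 0.932, 0.0], [0.932, -0.362, -0.0], [0.0, 0.0, -1.0]]
contact_force: [-0.6, -0.1, 2.0]
opening: 0.308
time: 6.92
tcp_pos: [614.7, -32.9, 130.0]
orientation: [[0.362, 0.932, 0.001], [0.932, -0.362, -0.0], [0.0, 0.001, -1.0]]
contact_force: [-2.5, 0.7, 9.0]
opening: 0.311
```

```bash
python3 -m pendant '[[[0,0,-0.001],[0,0,0],0.02],[[0,0,-0.001],[0,0,0],0.045],[[0,0,-0.001],[0,0,0],0.045],[[0,0,-0.001],[0,0,0],0.045],[[0,0,-0.001],[0,0,0],0.045]]'
python3 - <<'E'
from h import *
for n in ("wrist","side"):
    p,d=robot.grab_frame(n);p=p[:,:,::-1]
    p=p[160:360,205:365] if n=="wrist" else p[145:235,260:370]
    cv2.imwrite(f"pics/{n}5.png",cv2.resize(p,None,fx=4 if n=="wrist" else 6,fy=3 if n=="wrist" else 6,interpolation=2))
E
```

```text
time: 7.33
tcp_pos: [614.5, -32.9, 130.1]
orientation: [[0.362, 0.932, -0.0], [0.932, -0.362, 0.0], [-0.0, -0.0, -1.0]]
contact_force: [-0.7, 0.2, -0.9]
opening: 0.527
```

View pics/wrist5.png

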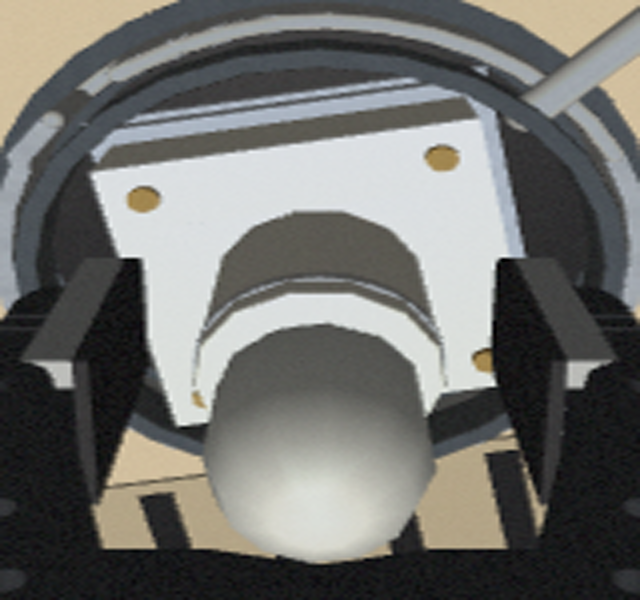

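View pics/side5.png

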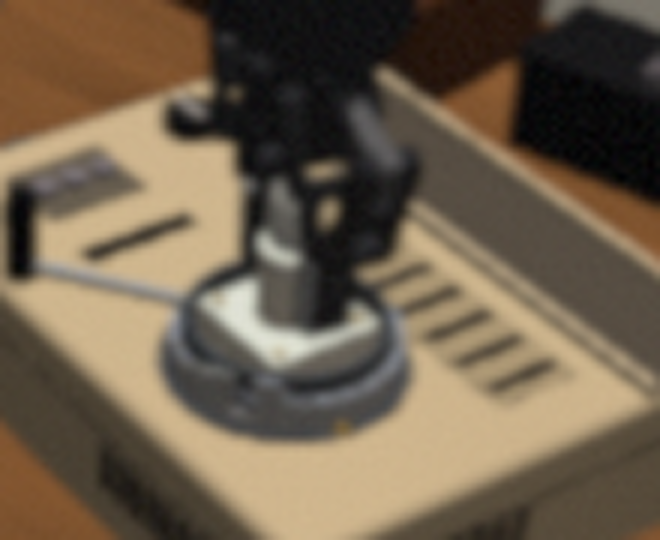

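```bash
python3 -m pendant '[[[0,0,-0.015],[0,0,0],0.045],[[0,0,-0.04],[0,0,0],0.045],[[0,0,-0.07],[0,0,0],0.045],[[0,0,-0.1],[0,0,0],0.045],[[0,0,-0.12],[0,0,0],0.045],[[0,0,-0.12],[0,0,0],0.045]]'
python3 -m pendant '[[[-0.04,0,0],[0,0,0],0.045],[[-0.07,0,0],[0,0,0],0.045],[[-0.08,0,0],[0,0,0],0.045],[[-0.08,0,0],[0,0,0],0.045],[[-0.08,0,0],[0,0,0],0.045]]'
python3 - <<'E'
from h import *
s=robot.read_state();print(s['tcp_pos'],np.round(s['q'],1))
for n in ("wrist","side","top"):
    p,d=robot.grab_frame(n);p=p[:,:,::-1];cv2.imwrite(f"pics/{n}6.png",p)
cv2.imwrite("pics/side6c.png",cv2.resize(cv2.imread("pics/side6.png")[145:235,245:370],None,fx=6,fy=6,interpolation=2))
E
```

```text
time: 7.93
tcp_pos: [616.0, -33.0, 254.8]
orientation: [[0.362, 0.932, 0.006], [0.932, -0.362, -0.0], [0.002, 0.006, -1.0]]
contact_force: [0.7, 0.1, 0.5]
opening: 0.528
time: 8.35
tcp_pos: [585.4, -107.6, 250.0]
orientation: [[0.363, 0.932, -0.0], [0.932, -0.363, 0.0], [0.0, -0.0, -1.0]]
contact_force: [1.2, 0.3, -0.3]
opening: 0.526
[ 585.42152665 -107.64512907  249.985995  ] [-10.4  23.9  15.7  81.8   0.   10.9]
```

View pics/side6c.png

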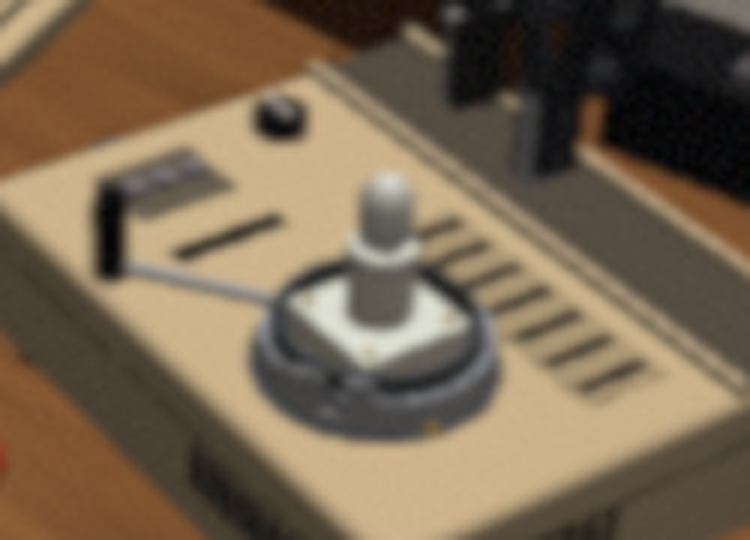

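View pics/wrist6.png

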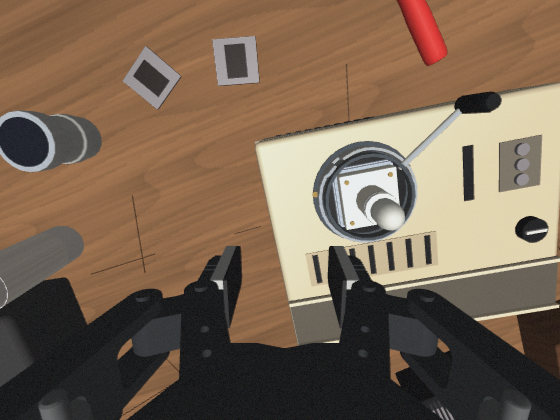

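Run:
```python
from h import *
s=robot.camera_info("side");w=robot.camera_info("wrist")
A=np.array([614.6,-32.9])
for nm,c,q in (("side",s,(302.5,208.3)),("wrist",w,(336,160))):
  for z in (100,108):
    P=ray(c,*q,z)[:2]-A; print(nm,z,P,np.hypot(*P),np.degrees(np.arctan2(P[1],P[0])))
P=ray(w,496,101,147)
print("grip",P,P[:2]-A,np.hypot(*(P[:2]-A)),np.degrees(np.arctan2(P[1]-A[1],P[0]-A[0])))
p=cv2.imread("pics/wrist6.png")
o=np.zeros((600,800,3),np.uint8)
cv2.imwrite("pics/w6c.png",cv2.resize(p[130:255,300:430],None,fx=6,fy=4.8,interpolation=2))
cv2.imwrite("pics/w6d.png",cv2.resize(p[80:130,440:515],None,fx=8,fy=8,interpolation=2))
```

```text
side 100 [-29.2659987  -10.54741983] 31.108628139455426 -160.18091723802257
side 108 [-37.01945773 -17.23780695] 40.83604093348353 -155.03134485447464
wrist 100 [-43.00840924 -14.80831562] 45.486365837521255 -161.00079474220084
wrist 108 [-44.39394129 -15.75964528] 47.108262999623754 -160.45537135331804
grip [564.9305512   74.28985259 147.        ] [-49.6694488  107.18985259] 118.13855696837027 114.86198152537212
```

View pics/w6c.png

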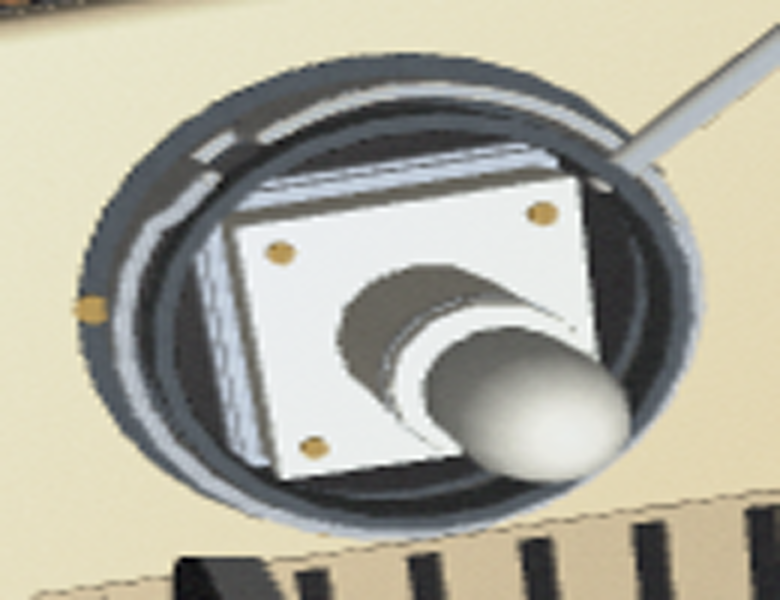

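View pics/w6d.png

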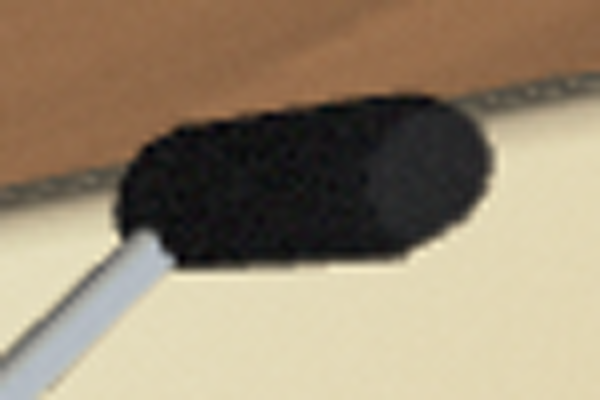

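Run:
```python
from h import *
y=np.radians(27.6)
Rt=np.array([[np.cos(y),np.sin(y),0],[np.sin(y),-np.cos(y),0],[0,0,-1]])
goto([561.3,69,220],Rt)
```

```text
shift m [ 0.1548 -0.0863  0.0301]
turn [-2.000e-02 -0.000e+00  4.121e+01]
```

```bash
python3 -m pendant '[[[0.03,-0.018,0],[0,0,7],0.045],[[0.06,-0.034,0],[0,0,14],0.045],[[0.09,-0.05,0],[0,0,21],0.045],[[0.12,-0.066,0],[0,0,28],0.045],[[0.145,-0.08,0.01],[0,0,35],0.045],[[0.155,-0.086,0.02],[0,0,41.2],0.045],[[0.155,-0.086,0.03],[0,0,41.2],0.045],[[0.155,-0.086,0.04],[0,0,41.2],0.045],[[0.155,-0.086,0.04],[0,0,41.2],0.045],[[0.155,-0.086,0.04],[0,0,41.2],0.045]]'
python3 - <<'E'
from h import *
s=robot.read_state();print(s['tcp_pos'],np.round(s['q'],1))
c=robot.camera_info("wrist")
p,d=robot.grab_frame("wrist");cv2.imwrite("pics/w7.png",p[:,:,::-1])
print(proj(c,[561.3,69,147]))
E
```

```text
time: 9.33
tcp_pos: [561.4, 67.4, 209.8]
orientation: [[0.886, 0.464, -0.001], [0.464, -0.886, -0.0], [-0.001, -0.0, -1.0]]
contact_force: [0.9, -0.1, -0.0]
opening: 0.529
[561.39424547  67.41375565 209.83163847] [ 6.9 20.4  4.8 74.5 -0.  69.2]
[284.3074205  222.17297398]
```

View pics/w7.png

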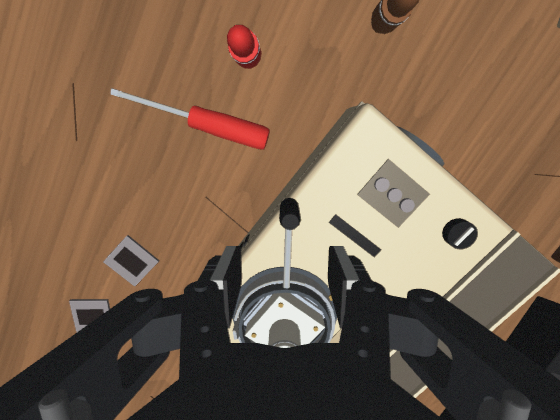

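Run:
```python
from h import *
p=cv2.imread("pics/w7.png");cv2.imwrite("pics/w7c.png",cv2.resize(p[185:295,250:330],None,fx=7,fy=5.4,interpolation=2))
```

```text
(no output)
```

View pics/w7c.png

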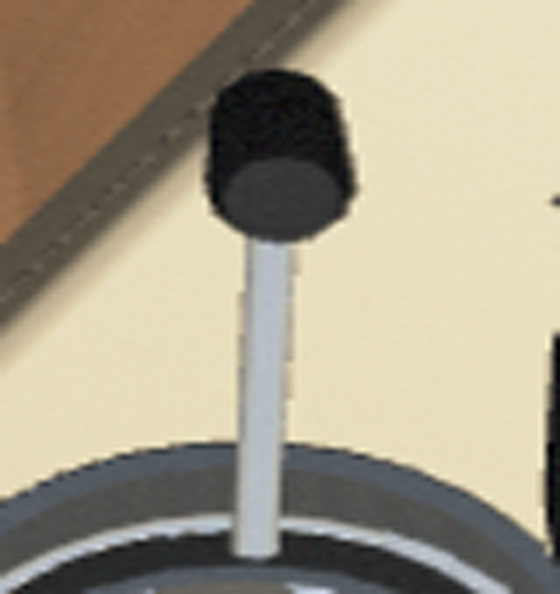

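Run:
```python
from h import *
c=robot.camera_info("wrist");P=ray(c,290.3,221.7,147);print(P,robot.read_state()['tcp_pos'])
goto([P[0],P[1],126])
d=P[:2]-[614.6,-32.9];print(np.hypot(*d),np.degrees(np.arctan2(d[1],d[0])))
```

```text
[565.37074874  71.0607654  147.        ] [561.7192785   67.3491584  210.43887077]
shift m [ 0.005  -0.0016  0.0844]
115.02764851312031 115.3392787329713
```

```bash
python3 -m pendant '[[[0.0048,-0.0015,0.02],[0,0,1],0.045],[[0.0048,-0.0015,0.045],[0,0,2],0.045],[[0.0048,-0.0015,0.07],[0,0,2],0.045],[[0.0048,-0.0015,0.084],[0,0,2],0.045],[[0.0048,-0.0015,0.084],[0,0,2],0.045],[[0.0048,-0.0015,0.084],[0,0,2],0.02],[[0.0048,-0.0015,0.084],[0,0,2],0.02],[[0.0048,-0.0015,0.084],[0,0,2],0.02]]'
python3 - <<'E'
from h import *
s=robot.read_state();print(s['tcp_pos'],np.round(s['contact_force'],1),s['opening'])
p,d=robot.grab_frame("wrist");p=p[:,:,::-1];cv2.imwrite("pics/w8.png",cv2.resize(p[180:380,205:365],None,fx=4,fy=3,interpolation=2))
E
```

```text
time: 10.05
tcp_pos: [566.0, 71.5, 127.9]
orientation: [[0.902, 0.431, 0.002], [0.431, -0.902, 0.0], [0.002, 0.001, -1.0]]
contact_force: [-0.4, -0.3, 0.8]
opening: 0.232
[565.95581394  71.46883323 127.85768324] [-0.4 -0.3  0.8] 0.23237690023821334
```

View pics/w8.png

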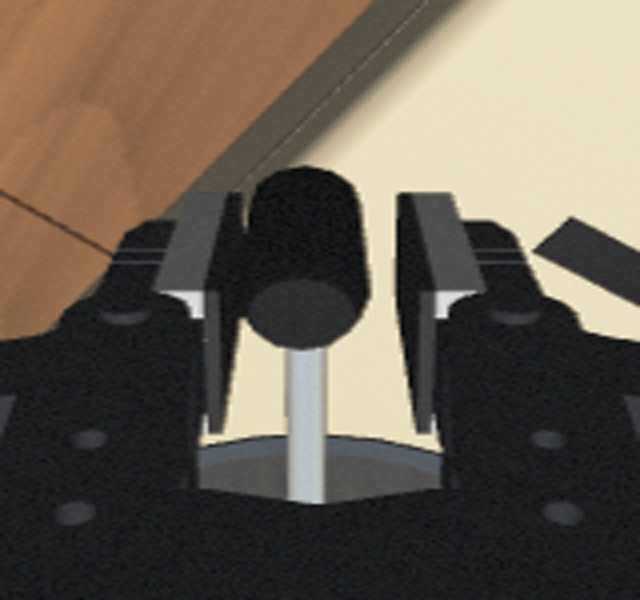

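```bash
python3 -m pendant '[[[-0.003,0.0,0],[0,0,-1.5],0.02],[[-0.006,0.0002,0],[0,0,-3],0.02],[[-0.012,0.0006,0],[0,0,-6],0.02],[[-0.018,0.0014,0],[0,0,-9],0.02],[[-0.0239,0.0025,0],[0,0,-12],0.02],[[-0.0298,0.0039,0],[0,0,-15],0.02],[[-0.0298,0.0039,0],[0,0,-15],0.02]]'
python3 - <<'E'
from h import *
s=robot.read_state();T=s['tcp_pos'];d=np.array(T[:2])-[614.6,-32.9];print(np.hypot(*d),np.degrees(np.arctan2(d[1],d[0])),np.degrees(np.arctan2(s['orientation'][1][0],s['orientation'][0][0])))
p,d=robot.grab_frame("wrist");p=p[:,:,::-1];cv2.imwrite("pics/w9.png",cv2.resize(p[180:380,205:365],None,fx=4,fy=3,interpolation=2))
E
```

```text
time: 10.68
tcp_pos: [539.9, 55.1, 127.3]
orientation: [[0.758, 0.652, 0.001], [0.652, -0.758, 0.0], [0.001, 0.001, -1.0]]
contact_force: [0.6, -0.5, 0.2]
opening: 0.231
115.38960056061924 130.33306021799254 40.69881047773551
```

View pics/w9.png

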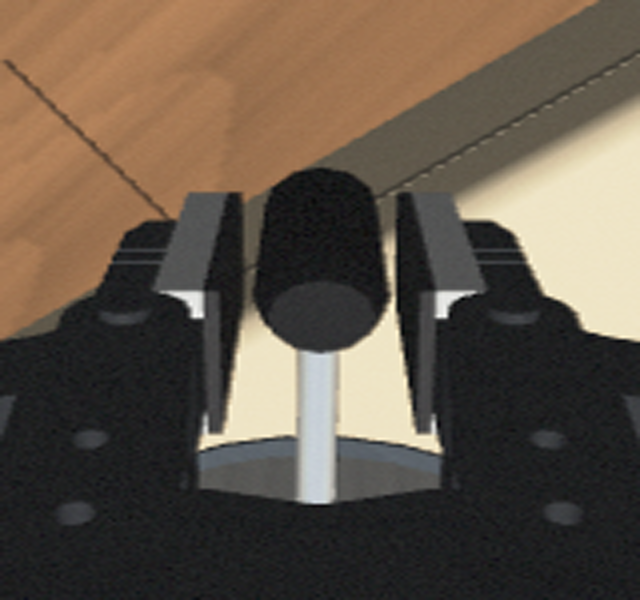

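```bash
python3 -m pendant '[[[-0.006,0.0002,0],[0,0,-3],0.02],[[-0.012,0.0006,0],[0,0,-6],0.02],[[-0.018,0.0014,0],[0,0,-9],0.02],[[-0.0239,0.0025,0],[0,0,-12],0.02],[[-0.0298,0.0039,0],[0,0,-15],0.02],[[-0.0298,0.0039,0],[0,0,-15],0.02]]'
python3 -m pendant '[[[-0.006,0.0002,0],[0,0,-3],0.02],[[-0.012,0.0006,0],[0,0,-6],0.02],[[-0.018,0.0014,0],[0,0,-9],0.02],[[-0.018,0.0014,0],[0,0,-9],0.02]]'
cat > a.py <<'E'
from h import *
s=robot.read_state();T=s['tcp_pos'];d=np.array(T[:2])-[614.6,-32.9];print(T,np.hypot(*d),np.degrees(np.arctan2(d[1],d[0]))%360,np.degrees(np.arctan2(s['orientation'][1][0],s['orientation'][0][0])))
R=np.array(s['orientation']);print("force in tool",np.round(R.T@s['contact_force'],1))
E
python3 a.py
```

```text
time: 11.23
tcp_pos: [519.9, 32.6, 126.8]
orientation: [[0.565, 0.825, 0.001], [0.825, -0.565, -0.0], [0.0, 0.001, -1.0]]
contact_force: [0.6, -0.2, 0.5]
opening: 0.233
time: 11.57
tcp_pos: [511.0, 17.0, 126.6]
orientation: [[0.43, 0.903, 0.0], [0.903, -0.43, -0.0], [-0.0, 0.001, -1.0]]
contact_force: [-0.3, 0.1, 0.4]
opening: 0.236
[510.98972521  17.01016934 126.64320857] 115.00484357614967 154.27938943245763 64.50908598848095
force in tool [-0.  -0.4 -0.4]
```

```bash
python3 -m pendant '[[[-0.006,0.0002,0],[0,0,-3],0.02],[[-0.012,0.0006,0],[0,0,-6],0.02],[[-0.018,0.0014,0],[0,0,-9],0.02],[[-0.018,0.0014,0],[0,0,-9],0.02]]'
python3 -m pendant '[[[-0.006,0.0002,0],[0,0,-3],0.02],[[-0.012,0.0006,0],[0,0,-6],0.02],[[-0.018,0.0014,0],[0,0,-9],0.02],[[-0.018,0.0014,0],[0,0,-9],0.02]]'
python3 a.py
python3 - <<'E'
from h import *
o=np.zeros((600,800,3),np.uint8)
p,d=robot.grab_frame("wrist");p=p[:,:,::-1];cv2.imwrite("pics/w10.png",cv2.resize(p[180:380,205:365],None,fx=4,fy=3,interpolation=2))
p,d=robot.grab_frame("side");p=p[:,:,::-1];cv2.imwrite("pics/s10.png",cv2.resize(p[145:245,245:370],None,fx=6,fy=6,interpolation=2))
E
```

```text
time: 11.9
tcp_pos: [504.5, 0.2, 126.5]
orientation: [[0.285, 0.959, 0.0], [0.959, -0.285, -0.0], [-0.0, 0.0, -1.0]]
contact_force: [0.7, -0.7, 0.6]
opening: 0.234
time: 12.23
tcp_pos: [501.2, -16.7, 126.8]
orientation: [[0.131, 0.991, 0.001], [0.991, -0.131, 0.001], [0.001, 0.001, -1.0]]
contact_force: [0.3, 1.4, 1.1]
opening: 0.233
[501.20250867 -16.70775909 126.84116562] 114.54771803243256 171.8735622131305 82.468837486582
force in tool [ 1.4  0.1 -1.1]
```

View pics/w10.png

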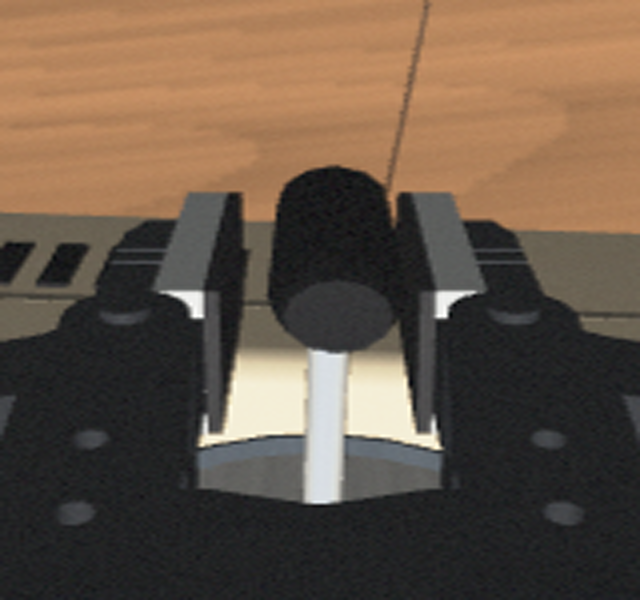

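View pics/s10.png

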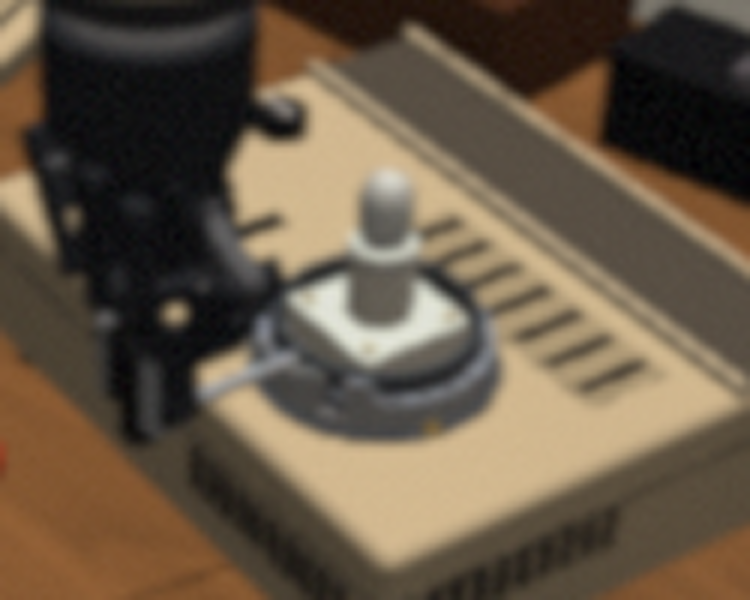

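```bash
python3 -m pendant '[[[-0.003,0.0,0],[0,0,-1.5],0.02],[[-0.006,0.0002,0],[0,0,-3],0.02],[[-0.009,0.0004,0],[0,0,-4.5],0.02],[[-0.012,0.0006,0],[0,0,-6],0.02],[[-0.012,0.0006,0],[0,0,-6],0.02]]'
python3 a.py
python3 -m pendant '[[[-0.003,0.0,0],[0,0,-1.5],0.02],[[-0.006,0.0002,0],[0,0,-3],0.02],[[-0.009,0.0004,0],[0,0,-4.5],0.02],[[-0.009,0.0004,0],[0,0,-4.5],0.02]]'
python3 a.py
```

```text
time: 12.75
tcp_pos: [500.2, -28.7, 126.7]
orientation: [[0.027, 1.0, 0.001], [1.0, -0.027, 0.001], [0.001, 0.001, -1.0]]
contact_force: [1.0, 3.2, 1.9]
opening: 0.235
[500.1708285  -28.7287233  126.67057183] 114.50517385371826 177.91232628466628 88.46193001775494
force in tool [ 3.2  0.9 -1.9]
time: 13.08
tcp_pos: [500.2, -37.7, 126.6]
orientation: [[-0.052, 0.999, 0.001], [0.999, 0.052, 0.001], [0.001, 0.001, -1.0]]
contact_force: [0.8, 4.1, 2.9]
opening: 0.234
[500.18527284 -37.7073024  126.60477017] 114.51567555070675 182.40595098158948 92.96856947332684
force in tool [ 4.   1.  -2.9]
```

```bash
python3 -m pendant '[[[-0.003,0.0,0],[0,0,-1.5],0.02],[[-0.006,0.0002,0],[0,0,-3],0.02],[[-0.009,0.0004,0],[0,0,-4.5],0.02],[[-0.012,0.0006,0],[0,0,-6],0.02],[[-0.012,0.0006,0],[0,0,-6],0.02]]'
python3 a.py
python3 -m pendant '[[[-0.003,0.0,0],[0,0,-1.5],0.02],[[-0.006,0.0002,0],[0,0,-3],0.02],[[-0.006,0.0002,0],[0,0,-3],0.02]]'
python3 a.py
python3 - <<'E'
from h import *
p,d=robot.grab_frame("wrist");p=p[:,:,::-1];cv2.imwrite("pics/w11.png",cv2.resize(p[180:380,205:365],None,fx=4,fy=3,interpolation=2))
p,d=robot.grab_frame("side");p=p[:,:,::-1];cv2.imwrite("pics/s11.png",cv2.resize(p[145:245,245:370],None,fx=6,fy=6,interpolation=2))
E
```

```text
time: 13.5
tcp_pos: [501.4, -49.3, 126.6]
orientation: [[-0.156, 0.988, 0.0], [0.988, 0.156, 0.002], [0.002, 0.001, -1.0]]
contact_force: [-1.1, 7.1, 5.2]
opening: 0.237
[501.35596452 -49.25401841 126.62082773] 114.41881615656277 188.21749771288756 98.98166850287097
force in tool [ 7.1 -0.  -5.2]
time: 13.75
tcp_pos: [502.4, -55.9, 126.3]
orientation: [[-0.207, 0.978, -0.0], [0.978, 0.207, -0.0], [-0.0, -0.0, -1.0]]
contact_force: [1.3, -1.1, 0.0]
opening: 0.234
[502.38483337 -55.94806295 126.3377196 ] 114.5576572201527 191.60666176781538 101.9559862563541
force in tool [-1.3  1.  -0. ]
```

View pics/w11.png

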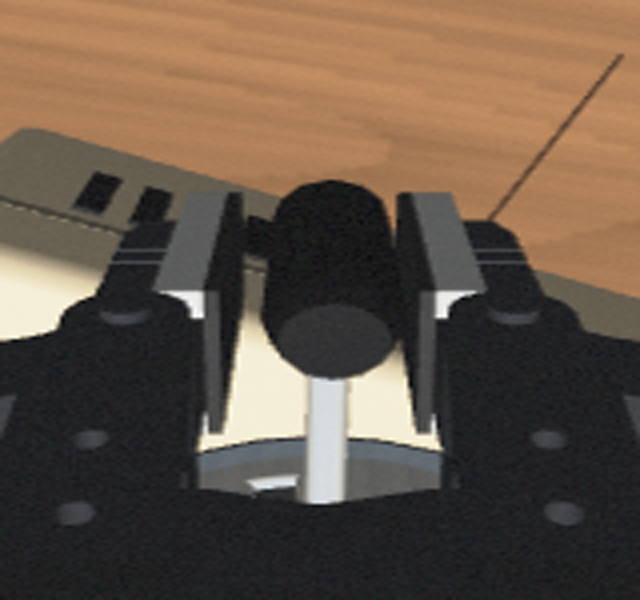

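View pics/s11.png

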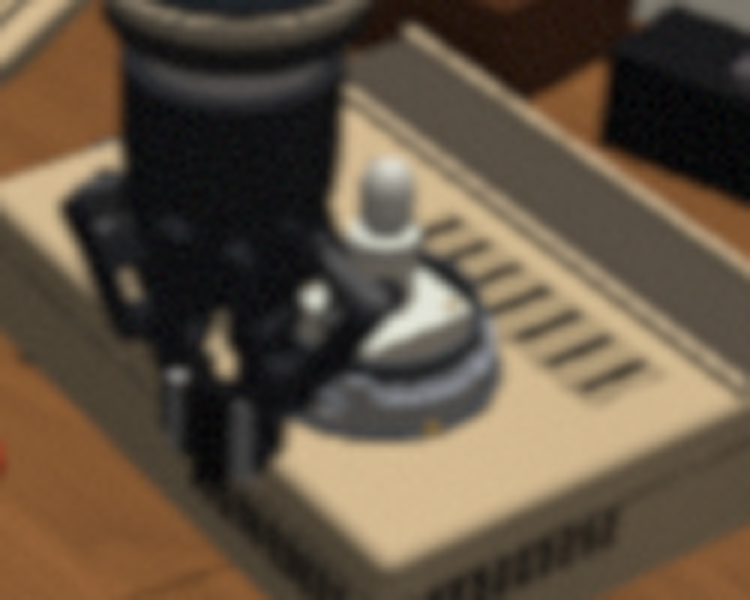

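```bash
python3 -m pendant '[[[-0.0015,0.0,0],[0,0,-0.7],0.02],[[-0.003,0.0,0],[0,0,-1.5],0.02],[[-0.003,0.0,0],[0,0,-1.5],0.02]]'
python3 a.py
python3 -m pendant '[[[-0.0015,0.0,0],[0,0,-0.7],0.02],[[-0.003,0.0,0],[0,0,-1.5],0.02],[[-0.003,0.0,0],[0,0,-1.5],0.02]]'
python3 a.py
python3 - <<'E'
from h import *
p,d=robot.grab_frame("wrist");p=p[:,:,::-1];cv2.imwrite("pics/w12.png",cv2.resize(p[180:380,205:365],None,fx=4,fy=3,interpolation=2))
E
```

```text
time: 14.1
tcp_pos: [502.8, -59.1, 126.2]
orientation: [[-0.235, 0.972, -0.0], [0.972, 0.235, -0.0], [-0.0, -0.0, -1.0]]
contact_force: [-0.1, -0.7, -0.5]
opening: 0.235
[502.78752352 -59.12070647 126.20305148] 114.84578940260151 193.19773021049642 103.5875517806267
force in tool [-0.7 -0.2  0.5]
time: 14.35
tcp_pos: [503.5, -62.2, 126.3]
orientation: [[-0.261, 0.965, -0.0], [0.965, 0.261, -0.0], [-0.0, -0.0, -1.0]]
contact_force: [0.3, -0.8, -0.6]
opening: 0.233
[503.53190764 -62.17712602 126.29820928] 114.86196606900066 194.76704633571504 105.11211645485895
force in tool [-0.8  0.1  0.6]
```

View pics/w12.png

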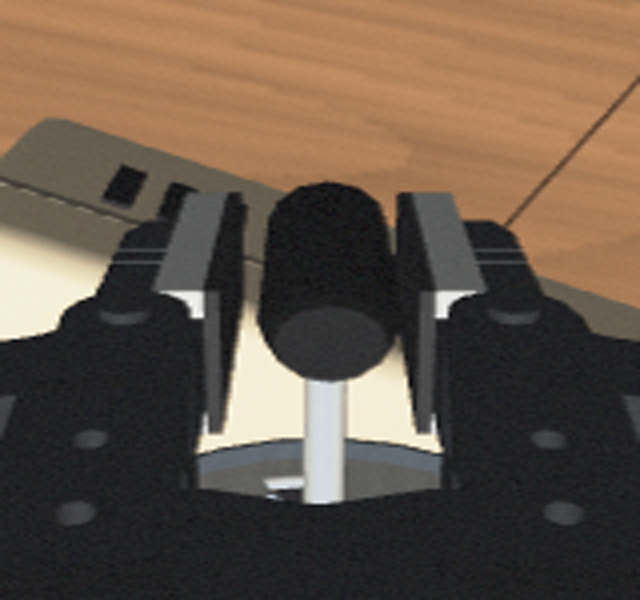

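```bash
python3 -m pendant '[[[-0.0015,0.0,0],[0,0,-0.7],0.02],[[-0.003,0.0,0],[0,0,-1.5],0.02],[[-0.003,0.0,0],[0,0,-1.5],0.02]]'
python3 a.py
python3 -m pendant '[[[-0.0015,0.0,0],[0,0,-0.7],0.02],[[-0.003,0.0,0],[0,0,-1.5],0.02],[[-0.003,0.0,0],[0,0,-1.5],0.02]]'
python3 a.py
python3 - <<'E'
from h import *
p,d=robot.grab_frame("wrist");p=p[:,:,::-1];cv2.imwrite("pics/w13.png",cv2.resize(p[180:380,205:365],None,fx=4,fy=3,interpolation=2))
E
```

```text
time: 14.65
tcp_pos: [504.4, -65.3, 126.3]
orientation: [[-0.286, 0.958, 0.0], [0.958, 0.286, -0.001], [-0.001, -0.0, -1.0]]
contact_force: [2.9, -4.9, -4.7]
opening: 0.233
[504.3851724  -65.29919522 126.28470733] 114.87826632479621 196.381439314164 106.61379421584869
force in tool [-5.5  1.4  4.7]
time: 14.9
tcp_pos: [505.2, -68.0, 126.3]
orientation: [[-0.311, 0.95, 0.0], [0.95, 0.311, -0.0], [-0.0, -0.0, -1.0]]
contact_force: [1.0, -2.8, -2.6]
opening: 0.235
[505.2070097  -67.97539224 126.29395346] 114.87867281034369 197.77774994070654 108.11899086663942
force in tool [-3.   0.1  2.6]
```

View pics/w13.png

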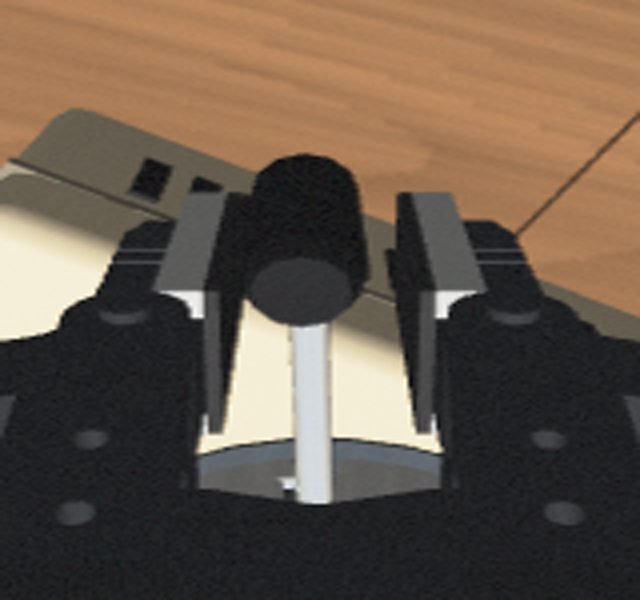

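```bash
python3 -m pendant '[[[-0.0015,0.0,0],[0,0,-0.7],0.02],[[-0.003,0.0,0],[0,0,-1.5],0.02],[[-0.003,0.0,0],[0,0,-1.5],0.02]]'
python3 a.py
python3 -m pendant '[[[-0.0015,0.0,0],[0,0,-0.7],0.02],[[-0.003,0.0,0],[0,0,-1.5],0.02],[[-0.003,0.0,0],[0,0,-1.5],0.02]]'
python3 a.py
python3 - <<'E'
from h import *
p,d=robot.grab_frame("wrist");p=p[:,:,::-1];cv2.imwrite("pics/w14.png",cv2.resize(p[180:380,205:365],None,fx=4,fy=3,interpolation=2))
E
```

```text
time: 15.2
tcp_pos: [506.1, -70.6, 126.4]
orientation: [[-0.336, 0.942, 0.0], [0.942, 0.336, 0.0], [0.0, 0.0, -1.0]]
contact_force: [1.1, -0.4, -0.2]
opening: 0.232
[506.12661334 -70.55028362 126.38167577] 114.82168554055725 199.1414971026774 109.63424913008645
force in tool [-0.8  0.9  0.2]
time: 15.45
tcp_pos: [507.1, -73.4, 126.3]
orientation: [[-0.361, 0.933, 0.0], [0.933, 0.361, 0.0], [0.0, 0.0, -1.0]]
contact_force: [-0.2, -0.6, 0.2]
opening: 0.234
[507.13753503 -73.42080544 126.33381587] 114.8482348596994 200.65992354426996 111.13478769951581
force in tool [-0.5 -0.4 -0.2]
```

View pics/w14.png

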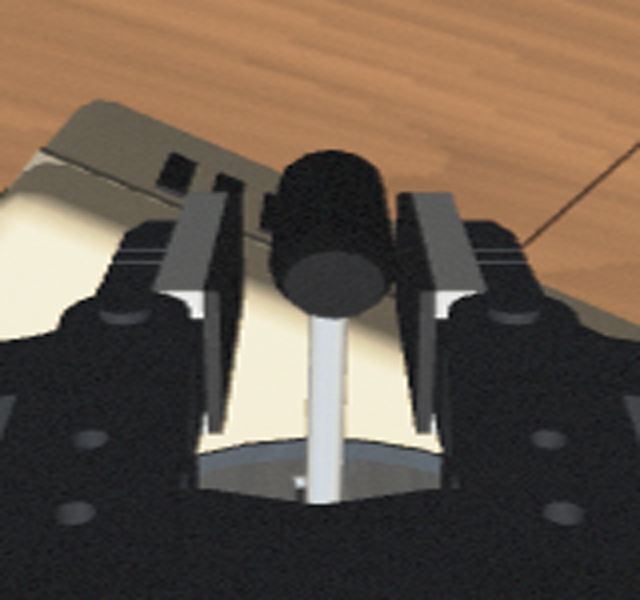

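```bash
python3 -m pendant '[[[0,0,0],[0,0,0],0.045],[[0,0,0],[0,0,0],0.045],[[0,0,0],[0,0,0],0.045],[[0,0,-0.02],[0,0,0],0.045],[[0,0,-0.05],[0,0,0],0.045],[[0,0,-0.08],[0,0,0],0.045],[[0,0,-0.1],[0,0,0],0.045],[[0,0,-0.1],[0,0,0],0.045]]'
python3 -m pendant '[[[0,-0.03,0],[0,0,0],0.045],[[0,-0.06,0],[0,0,0],0.045],[[0,-0.1,0],[0,0,0],0.045],[[0,-0.14,0],[0,0,0],0.045],[[0,-0.16,0],[0,0,0],0.045],[[0,-0.16,0],[0,0,0],0.045],[[0,-0.16,0],[0,0,0],0.045]]'
python3 - <<'E'
from h import *
for n in ("side","top"):
    p,d=robot.grab_frame(n);np.save(n+"15.npy",d);cv2.imwrite(f"pics/{n}15.png",p[:,:,::-1])
cv2.imwrite("pics/s15c.png",cv2.resize(cv2.imread("pics/side15.png")[145:245,245:370],None,fx=6,fy=6,interpolation=2))
d0=np.load("top0.npy");d1=np.load("top15.npy")
for q in ((281,172),(298,172),(281,185),(299,183),(283,186)): print(d0[q[1]-1:q[1]+2,q[0]-1:q[0]+2].mean(),d1[q[1]-1:q[1]+2,q[0]-1:q[0]+2].mean())
E
```

```text
time: 16.17
tcp_pos: [508.7, -73.5, 230.4]
orientation: [[-0.359, 0.933, 0.006], [0.933, 0.359, -0.001], [-0.003, 0.005, -1.0]]
contact_force: [1.1, -0.3, 0.5]
opening: 0.533
time: 16.75
tcp_pos: [357.2, -131.1, 226.3]
orientation: [[-0.358, 0.934, 0.001], [0.934, 0.358, -0.0], [-0.0, 0.001, -1.0]]
contact_force: [-0.0, -0.1, 0.5]
opening: 0.527
1276.6172 1285.8933
1277.1448 1286.4587
1273.658 1283.0786
1276.667 1286.3774
1278.4087 1283.791
```

View pics/s15c.png

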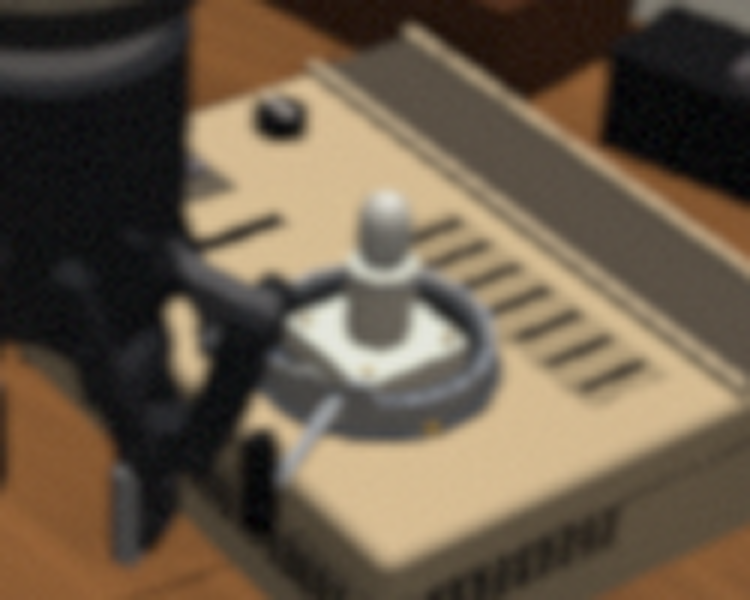

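View pics/top15.png

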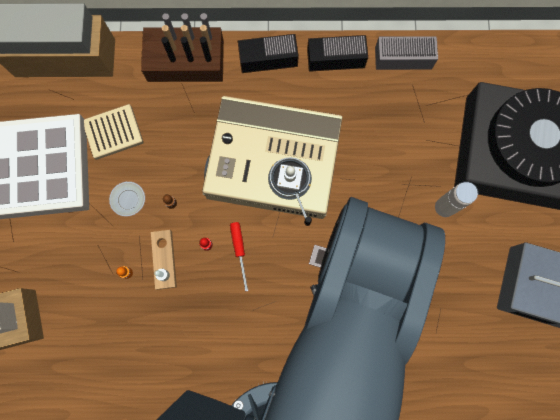

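Run:
```python
from h import *
s=robot.read_state();print(np.round(s['contact_force'],1),np.abs(s['qvel']).max());print(robot.close_job())
```

```text
[-0.2 -0.3 -0.1] 0.7237305539248307
the job is handed in; nothing more can be done
None
```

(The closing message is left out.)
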